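# Pry the stuck lid off a wooden stock case

## Task

The lid of the wooden case is stuck on its catches: take the flat pry bar, set its nose under the lid's overhanging front edge with the bar resting on the case's front rail, and lever the bar's handle down until that edge springs up; don't touch the lid with your fingers before it is loose. Then lift the lid off by the wooden grip on its top and set it down gently, grip upward, flat on the table clear of the case, and leave the bar lying flat on the table too. Don't knock over or shift any of the cans, bottles and other things standing around.

Things in the scene. Friction and masses are not known exactly. Their poses are not given: they have to be found in the camera images.
- case: open-topped wooden stock case, 140 mm deep (x) x 200 mm wide (y), walls 10 mm thick, wall tops 112 mm above the table; heavy, does not move. Origin: on the table under its middle; -x is its front, z up. A wooden rail (ledge) sticks out of the front wall. Six tins stand inside, tops 91 mm above the table.
- rail_edge (a point): the fulcrum: middle of the outer top edge of the case's rail, at (-0.115, 0, 0.104) in the case's frame. The rail is 110 mm wide and sticks out 45 mm, from x = -0.070 to -0.115; its flat top is 104 mm above the table, 8 mm below the lid's overhang
- lid: wooden lid on the case, same axes, 0.26 to 0.4 kg. Plate 158 (x) x 206 (y) x 9 mm, from x = -0.086 to 0.072 and z = 0.017 to 0.026, 16 mm out over the case's front. Origin: level with the undersides of its 17 mm deep runners, on which it stands when set down (then at table height); seated, it is over the case's origin, 95 mm above the table
- lid_front (a point): middle of the lower front edge of the lid's plate, 112 mm above the table when seated. Two spring rollers inside the front wall hold it: about 45 N upward here snaps it past them once it has risen about 9 mm; it then springs up to some 16 mm and stays there without the bar
- lid_rear (a point): middle of the lower rear edge of the lid's plate; 112 mm above the table when the lid is seated. The rear is not held; the lid pivots there when its front is levered up
- lid_grip (a point): middle of the grip on the lid, at (-0.004, 0, 0.040) in the lid's frame: a wooden bar 100 mm long (along x), 20 mm wide (y), from z = 0.026 to 0.050
- bar: flat pry bar, 250 mm long, about 0.3 kg, lying flat on the table. Origin: middle of its underside; +x to the nose, z up; the underside is one flat plane. Steel blade 26 mm wide, 5 mm thick, from x = -0.005 to 0.125, thinning to 2 mm over the last 20 mm; black handle 28 mm wide, 14 mm thick, from x = -0.125 to -0.005
- bar_nose (a point): middle of the underside at the nose: (0.125, 0, 0) in the bar's frame
- bar_grip (a point): a point in the front of the handle, near the bar's balance: (-0.025, 0, 0.008) in the bar's frame
- can_a: green drink can, 53 mm wide, 134 mm tall; a bystander, origin under its middle, z up; can_a and bottle_a stand one on each side in front of the case's rail, 80 to 95 mm out from the front wall and 77 to 105 mm to the side of its middle; which is on which side varies
- bottle_a: purple-capped bottle, 52 mm wide, 150 mm tall; a bystander, origin under its middle, z up; can_a and bottle_a stand one on each side in front of the case's rail, 80 to 95 mm out from the front wall and 77 to 105 mm to the side of its middle; which is on which side varies
- jar: spice jar, 46 mm wide, 106 mm tall; a bystander, origin under its middle, z up
- can_b: orange drink can, 53 mm wide, 134 mm tall; a bystander, origin under its middle, z up
- can_c: red drink can, 53 mm wide, 134 mm tall; a bystander, origin under its middle, z up
- bottle_b: pale bottle with a green cap, 52 mm wide, 150 mm tall; a bystander, origin under its middle, z up
- flat_tin: low oblong food tin, 63 x 105 mm, 24 mm tall, its length along its y axis; a bystander, origin under its middle, z up
- cutter: yellow and black box cutter lying flat, 33 x 172 mm, 17 mm tall, its length along its y axis; a bystander, origin under its middle, z up

How it is judged:
On the way, in this order (a step that is already met when the one before it is completed fails the run):
1. the bar, resting on the case's rail, presses up under the edge of the seated lid, and the fingers are off the lid (contact force between bar and lid above 5 N and contact force between bar and case above 5 N and z of lid_front in the frame of case between 0.105 and 0.121 m and horizontal distance between lid and case below 0.02 m and contact force between the fingers and lid below 0.5 N), for 0.05 s.
2. the lid's front edge has been levered up past its catch (12 mm or more) while its rear still sits on the case, and the fingers are off the lid (z of lid_front in the frame of case above 0.124 m and z of lid_rear in the frame of case below 0.118 m and horizontal distance between lid and case below 0.03 m and contact force between the fingers and lid below 0.5 N), for 0.1 s.
3. the lid is lowered to within 15 mm of the table while still held (height (world z) of lid below 0.015 m and angle between lid's own z axis and vertical below 0.2 rad and contact force between the fingers and lid above 0.5 N and horizontal distance between lid and case above 0.13 m), for 0.1 s.
At the end, for the whole second after the job is handed in: The lid lies flat on the table, grip up (within 6 mm, tilt under 0.05 rad), 130 mm or more from the case between origins; the bar lies flat on the table (within 6 mm, nose 8 mm), not touching the lid; both at rest; every bystander upright and within 30 mm of its place (height (world z) of lid between -0.004 and 0.006 m and angle between lid's own z axis and vertical below 0.05 rad and horizontal distance between lid and case above 0.13 m and linear speed of each of lid, bar below 0.02 m/s and height (world z) of bar between -0.004 and 0.006 m and height (world z) of bar_nose below 0.008 m and angle between bar's own z axis and vertical below 0.06 rad and contact force between lid and bar below 0.3 N and distance of each of can_a, bottle_a, jar, can_b, can_c, bottle_b, flat_tin, cutter from where it was at the start of the episode below 0.03 m and angle between each of can_a, bottle_a, jar, can_b, can_c, bottle_b, flat_tin, cutter's own z axis and vertical below 0.15 rad).
It fails at once if a bystander is knocked over or shifted by more than 30 mm (angle between any of can_a, bottle_a, jar, can_b, can_c, bottle_b, flat_tin, cutter's own z axis and vertical above 0.35 rad or distance of any of can_a, bottle_a, jar, can_b, can_c, bottle_b, flat_tin, cutter from where it was at the start of the episode above 0.03 m).
It fails at once if the lid is taken with the fingers before it is loose (more than 5 N while it is seated) (contact force between the fingers and lid above 5 N and z of lid_front in the frame of case between 0.108 and 0.116 m and horizontal distance between lid and case below 0.03 m).
It also fails if it takes over 72 s, if anything falls off the work surface, if the arm or the gripper's body presses on something with over 40 N, if the wrist force passes 120 N, or if a joint passes its speed limit or range.

## Robot

A 6-joint arm with a two-finger parallel gripper is mounted at the origin on a cart in front of the work surface, level with it; the furniture and walls round the work are solid. World frame = base frame: x ahead of the robot, y to its left, z up, the work surface at z = 0. Lengths are in m, angles in rad, forces in N, time in s.
With the tool pointing down it reaches from about 0.3 to 0.85 m from the base axis. Payload 4.2 kg.
Tool frame: the origin (TCP) lies on the centre line of the jaws, within the pads' length; the fingertips stand 22 mm ahead of it and the grasp point (between the pads) lies 3 mm ahead of it; z points along the fingers, y is the line along which they close (so a half turn about z gives the same grasp; the last joint's range is limited). The gripper opens to 91 mm and grips with 3 to 60 N. Pads are 32 mm wide; open, the fingers measure 118 mm over their backs; the gripper's body (76 mm by 178 mm) begins 60 mm behind the grasp point.
Start: joints at [1.16, 0.32, 1.565, -0, 1.257, -0.02], TCP at [0.219, 0.532, 0.236] pointing down, gripper open.
Joint ranges: [-3.11, 3.11], [-0.84, 2.01], [0.21, 2.61], [-1.34, 4.49], [0.05, 2.63], [-2.56, 2.56]. Speed limits (rad/s): [2.57, 2.57, 3.14, 3.14, 3.14, 3.14].

## Interface

Orientations are given as a rotation vector (axis times angle).
In Python, from plant import telemetry, viewer, order gives the robot as it stands.
- The arm moves only by the tool step_arm, never from a script. Its argument "plan" is a list of rows, each a list of 7 numbers: the shift along the world's x, y, z in mm, then the turn, a rotation vector about the world's x, y, z in degrees, then the finger opening in mm, from 0 to 91.2. In form: [[dx, dy, dz, rx, ry, rz, jaw], ...]. A call has 1 to 8 rows; each row shifts and turns the commanded pose from where the row before left it; what a row does not reach is not made up. A row lasts 1/12 s, in which the tool goes at most 41.7 mm and 7.16 degrees, less where a joint would pass 70% of its speed; a pose out of reach is approached as far as the arm can. A call with a gripper value outside its range is refused whole. The fingers move at their own pace and stop on an object; "squeeze" is the grip in N (left out, the last holds). Time passes only in rows, so rows that do not move let the fingers close. It gives the time, the measured TCP pose, the force, the opening and the grip force at its end, in the units of the state.
- telemetry.sense(): the state, without advancing time (a new reading comes with each control period).
- viewer.capture(name): name is "scene" or "top" or "wrist"; returns (picture, depth): 384x512x3 uint8, blue, green, red; 384x512 float32, m along the optical axis (not along the pixel's ray), 0 where there is no reading.
- viewer.camera_info(name): a dict with "vfov" (degrees; the focal length in pixels is half the picture's height over the tangent of half this angle, whatever the lens; pixels are square), "cx", "cy" (the principal point, pixels), "eye" and "attitude" of the camera in the world. Camera axes: x right, y down, z forward; pixel columns grow to the right and rows downward; lengths in m; the calibration is good to about 2 mm. A picture is of the moment at which its call begins: read the wrist's pose just before it. camera_info takes no time and is no camera call; for the wrist camera it gives the pose at the moment of the call.
- order.hand_in(): hands the job in; it is judged then, once.
The state is a dict: "time": time; "joints": joint angles; "joint_vel": joint speeds; "joint_efforts": joint torques, N m; "ee_pos": TCP position; "eef_rot": TCP orientation; "wrist_force": force on the tool from outside, world axes, zero at the start; "wrist_torque": the same for the moment, N m; "gripper_width": opening from 0.0 (shut) to 1.0 (fully open); "grasp_force": force on a finger pad.
Only numpy, scipy, OpenCV 4.12 (cv2) and the standard library are available. Lean on these libraries where they do the work, as an engineer would, in place of code of your own. Each camera call takes 0.05 s, during which the arm holds its last target. There are 200 camera calls.

## Working session

There is one attempt and no reset: what is moved stays moved. The work goes in short steps, Python scripts to look and compute and a tool call to move; the robot and the scene stay as the last step left them, time stands still between calls to the robot, and variables do not carry over. Pictures are saved under pics/ and viewed, at most 10 in all, crops included, and the job is handed in when it is done.

Besides the shell and the picture viewer there is one more tool, called after "Request:" as name(argument=value, ...) on one line, values as JSON. step_arm: Moves the arm, as the interface text tells. Its arguments: {"type":"object","properties":{"plan":{"type":"array"},"squeeze":{"type":"number"}},"required":["plan"]}

```bash
mkdir -p pics; ls
python3 - <<'E'
from plant import telemetry, viewer
import cv2,numpy as np
print(telemetry.sense())
for n in ("scene","top"):
    print(n,viewer.camera_info(n))
    p,d=viewer.capture(n); cv2.imwrite(f"pics/{n}1.png",p); np.savez(f"{n}1.npz",p=p,d=d)
E
```

```text
pics
{'time': 0.0, 'joints': array([ 1.15997358e+00,  3.20332794e-01,  1.56567465e+00, -3.24305965e-05,
        1.25738254e+00, -2.00245578e-02]), 'joint_vel': array([-0.00011886,  0.00156439, -0.00087779, -0.00040376,  0.00224988,
       -0.00205989]), 'joint_efforts': array([ 6.42352443e-04, -4.12470782e+01, -2.31976497e+01,  7.27433665e-02,
        4.58260160e-02, -1.38695286e-04]), 'ee_pos': array([0.2188707 , 0.53121835, 0.23509846]), 'eef_rot': array([-6.09881071e-01, -3.08146349e+00,  2.76801704e-03]), 'wrist_force': array([-0.03061725,  1.04265098, -0.77025249]), 'wrist_torque': array([-0.00471468, -0.0052144 ,  0.01357163]), 'grasp_force': 0.0, 'gripper_width': 0.9973051104105739}
scene {'vfov': 57.87157031511516, 'cx': 253.90923331314053, 'cy': 189.32399336643047, 'eye': array([-0.12550789, -0.64374115,  0.80670135]), 'attitude': array([-2.07966363,  0.93657749, -0.4656937 ])}
top {'vfov': 44.66177717570176, 'cx': 260.5702261808251, 'cy': 198.413423795839, 'eye': array([0.24703781, 0.03903847, 1.66375378]), 'attitude': array([-1.73831926,  2.4458991 , -0.27286762])}
```

View pics/top1.png

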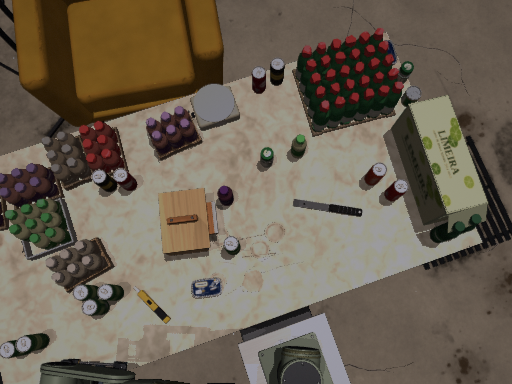

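View pics/scene1.png

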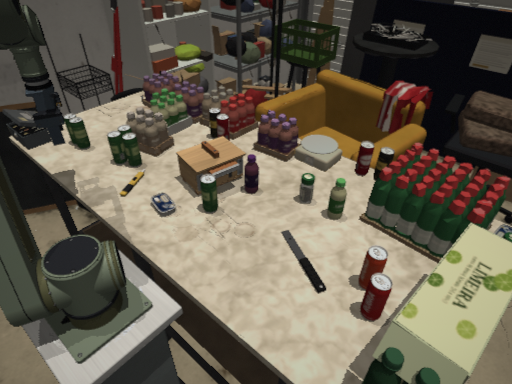

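The top view shows the lid's grip near (183,219), with the rail facing right at (212,220). The bar is at (328,208) with its nose to the left. The green can is at (231,244), the purple bottle at (225,195) and the cutter at (154,306).

```bash
cat > h.py <<'E'
import numpy as np, cv2
from scipy.spatial.transform import Rotation as R
from plant import telemetry, viewer
def world(ci,d):
    h,w=d.shape; f=h/2/np.tan(np.radians(ci["vfov"]/2))
    v,u=np.mgrid[:h,:w]
    c=np.dstack([(u-ci["cx"])/f*d,(v-ci["cy"])/f*d,d])
    W=c@R.from_rotvec(ci["attitude"]).as_matrix().T+ci["eye"]
    W[d==0]=np.nan; return W
def rect(W,m):
    p=W[m][:,:2].astype(np.float32)*1000
    (c,s,a)=cv2.minAreaRect(p); return np.round(c,1),np.round(s,1),round(a,1),len(p)
def blob(m,u,v):
    n,l=cv2.connectedComponents(m.astype(np.uint8)); return (l==l[v,u])&m
E
python3 - <<'E'
from h import *
D=np.load("top1.npz");p,d=D["p"],D["d"];W=world(viewer.camera_info("top"),d)
Z=W[...,2]
print("table z",Z[215:235,270:280].mean(),Z[200:203,280:290].mean(), Z[260,300])
box=np.zeros_like(Z,bool);box[180:265,150:222]=1
for n,lo,hi in(("lid",.11,.128),("grip",.135,.155),("rail",.095,.109)):
    m=box&(Z>lo)&(Z<hi);print(n,rect(W,m),W[m].mean(0))
g=cv2.cvtColor(p,cv2.COLOR_BGR2HSV)
b=np.zeros_like(box);b[195:220,288:366]=1
m=b&(g[...,2]<110);m=blob(m,350,211)
print("bar dark",rect(W,m),W[m].mean(0)); 
q=W[m]; 
vv,uu=np.nonzero(m); k=uu>331;print("handle",rect(W,m&(np.mgrid[:384,:512][1]>331)),"z",np.nanmedian(W[207:211,340:352,2]),"blade z",np.nanmedian(W[203:206,305:320,2]))
print("nose",q[uu<uu.min()+3].mean(0),"tail",q[uu>uu.max()-3].mean(0))
for n,u,v,hh in(("can_a",231,244,.134),("bottle_a",225,195,.150),("bottleg",299,146,.15),("green",267,157,.106),("red1",375,174,.134),("red2",396,190,.134)):
    s=np.zeros_like(box);s[v-16:v+16,u-16:u+16]=1
    m=s&(Z>hh-.02)&(Z<hh+.02);print(n,rect(W,m)[:2],np.nanmax(Z[s]))
for n,u,v in(("tin",206,288),("cutter",154,306)):
    s=np.zeros_like(box);s[v-22:v+22,u-22:u+22]=1
    print(n,rect(W,s&(Z>.008)&(Z<.04)))
c=cv2.resize(p[180:270,150:250],None,fx=6,fy=6,interpolation=cv2.INTER_CUBIC);cv2.imwrite("pics/c1.png",c)
E
```

```text
table z nan 0.0002140995147096314 0.002592761697947754
lid (array([586.3, 166.2]), array([214.1, 207.3]), 77.8, 2591) [0.59015662 0.19126596 0.12110716]
grip (array([605.5, 136.9]), array([ 55.1, 215.1]), 11.9, 201) [0.59564326 0.18247903 0.14531747]
rail (array([582. , 105.5]), array([129.3, 148.9]), 12.0, 279) [0.57329772 0.10039674 0.10425194]
bar dark (array([ 491.1, -300.4]), array([248.3,  31. ]), 62.5, 553) [nan nan nan]
handle (array([ 458.1, -361.5]), array([107.9,  33. ]), 62.9, 255) z 0.01502245892244336 blade z 0.004967765257838153
nose [ 0.54643305 -0.19447547  0.00296867] tail [ 0.43269771 -0.40442302  0.01316703]
can_a (array([463.4,  68.9]), array([49.9, 48.8])) 0.1388685520460804
bottle_a (array([638.8,  34.5]), array([31. , 29.2])) 0.156101106077579
bottleg (array([ 724.2, -270. ]), array([27.9, 26.9])) 0.16107723731073786
green (array([ 725.9, -149.9]), array([45.1, 45.5])) 0.11521352325475331
red1 (array([ 538.1, -489.6]), array([50.2, 50.4])) 0.14184355445285401
red2 (array([ 473.2, -514.8]), array([101.1,  53.1])) 0.14053419963938385
tin (array([364.7, 199.8]), array([139.6, 142.1]), 68.6, 567)
cutter (array([366.1, 396.7]), array([135.7, 145.3]), 73.2, 328)
```

View pics/c1.png

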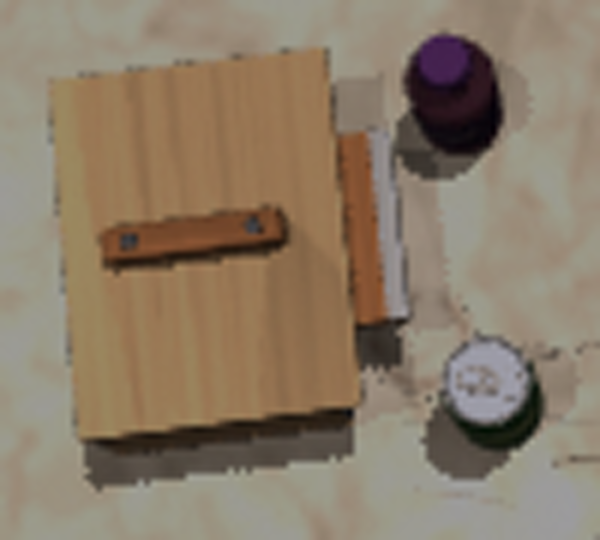

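The crop shows the lid, grip and rail clearly, with the bottle and can on either side of the rail. I'll refine the case axis and the bar pose next.

Run:
```python
from h import *
D=np.load("top1.npz");p,d=D["p"],D["d"];W=world(viewer.camera_info("top"),d);Z=W[...,2]
k=lambda m:cv2.erode(m.astype(np.uint8),np.ones((2,2)))>0
box=np.zeros_like(Z,bool);box[180:265,150:222]=1
for n,lo,hi,u,v in(("lid",.117,.126,190,240),("grip",.138,.152,180,219),("rail",.099,.109,211,220)):
    m=blob(box&(Z>lo)&(Z<hi),u,v);r=rect(W,m);
    c=W[m][:,:2];e=np.linalg.eigh(np.cov(c.T))[1][:,1]
    print(n,r,np.nanmean(W[m],0).round(4),"pca",np.degrees(np.arctan2(e[1],e[0])))
    if n=="lid":
        b=cv2.boxPoints(cv2.minAreaRect(c.astype(np.float32)*1000));print(b.round(0).tolist())
b=np.zeros_like(box);b[195:220,285:370]=1
m=b&(Z>.0025)&(Z<.03)
m=blob(m,345,210)
print("bar",rect(W,m),rect(W,m&(Z>.01)))
J=telemetry.sense();print(R.from_rotvec(J["eef_rot"]).as_matrix().round(3))
for n,u,v in(("tin",206,288),("cutter",154,306)):
    print(n,rect(W,blob((Z>.010)&(Z<.04),u,v)))
print("edge near", [W[v,256][:2].round(2).tolist() for v in(300,310,320,325)])
```

```text
lid (array([591.7, 192.5]), array([158.2, 206.5]), 78.0, 2099) [0.5903 0.1927 0.1214] pca 167.27402443442875
[[474.0, 137.0], [676.0, 94.0], [709.0, 248.0], [507.0, 291.0]]
grip (array([592.5, 195. ]), array([97.6, 21.2]), 77.8, 174) [0.5913 0.1946 0.1452] pca 78.32572092375035
rail (array([572.9, 101.6]), array([ 30.4, 110.4]), 78.3, 254) [0.5707 0.1016 0.1046] pca 168.563786748773
bar (array([ 494.2, -298.1]), array([268.9,  85.4]), 66.0, 657) (array([ 486.7, -302.2]), array([238.9,  59.2]), 67.0, 251)
[[-0.925  0.381 -0.001]
 [ 0.381  0.925 -0.001]
 [ 0.    -0.002 -1.   ]]
tin (array([361.8, 197.7]), array([104.3,  62.9]), 77.2, 532)
cutter (array([0., 0.]), array([0., 0.]), 0.0, 0)
edge near [[0.27, 0.05], [0.23, 0.06], [0.2, 0.07], [0.16, 0.09]]
```

Both fits agree: the case origin is at about (0.593, 0.199) with +x at 78°, and the bar centre is at about (0.490, -0.300) at 62.5°. Moving above the bar handle.

Request:
step_arm(plan=[[10.5,-36.5,0,0,0,-4,60],[10.5,-36.5,0,0,0,-4,60],[10.5,-36.5,0,0,0,-4,60],[10.5,-36.5,0,0,0,-4,60],[10.5,-36.5,0,0,0,-4,60],[10.5,-36.5,0,0,0,-4,60],[10.5,-36.5,0,0,0,-4,60],[10.5,-36.5,0,0,0,-4,60]], squeeze=50)

```text
time: 0.77
ee_pos: [0.3028, 0.2378, 0.2358]
eef_rot: [1.439, 2.792, -0.0]
wrist_force: [0.5, -0.1, -0.2]
gripper_width: 0.659
grasp_force: 0.0
```

Request:
step_arm(plan=[[10.5,-36.5,0,0,0,-4,60],[10.5,-36.5,0,0,0,-4,60],[10.5,-36.5,0,0,0,-4,60],[10.5,-36.5,0,0,0,-4,60],[10.5,-36.5,0,0,0,-4,60],[10.5,-36.5,0,0,0,-4,60],[10.5,-36.5,0,0,0,-4,60],[10.5,-36.5,0,0,0,-4,60]])

```text
time: 1.43
ee_pos: [0.3868, -0.0543, 0.2359]
eef_rot: [-2.155, -2.286, -0.0]
wrist_force: [1.4, 0.8, 0.1]
gripper_width: 0.661
grasp_force: 0.0
```

Request:
step_arm(plan=[[10.5,-36,0,0,0,-4,60],[10.5,-36,0,0,0,-4,60],[10.5,-36,0,0,0,-4,60],[10.5,-36,0,0,0,-4,60],[10.5,-36,0,0,0,-4,60],[10.5,-36,0,0,0,-4,60],[10,-36,0,0,0,-3.5,60],[0,0,0,0,0,0,60]])

```text
time: 2.1
ee_pos: [0.4615, -0.3102, 0.2349]
eef_rot: [2.635, 1.704, -0.002]
wrist_force: [0.8, 0.1, -0.6]
gripper_width: 0.658
grasp_force: 0.0
```

Run:
```python
from h import *
ci=viewer.camera_info("wrist");J=telemetry.sense();p,d=viewer.capture("wrist");W=world(ci,d);Z=W[...,2]
M=R.from_rotvec(J["eef_rot"]).as_matrix()
print(J["time"],J["ee_pos"],J["gripper_width"],"tool y deg",np.degrees(np.arctan2(M[1,1],M[0,1])),M[2])
near=np.hypot(W[...,0]-.49,W[...,1]+.3)<.2
m=near&(Z>.0025)&(Z<.03);n,l,s,c=cv2.connectedComponentsWithStats(m.astype(np.uint8))
i=1+s[1:,4].argmax();m=l==i;print(rect(W,m),"handle",rect(W,m&(Z>.009)),np.nanmax(Z[m]),np.nanmedian(Z[near&(abs(Z)<.006)]))
cv2.imwrite("pics/w1.png",p)
```

```text
2.1 [ 0.46149777 -0.3102126   0.23489968] 0.6575345962974452 tool y deg -24.218471565133957 [-0.0026365   0.00226997 -0.99999395]
(array([ 491. , -300.1]), array([248.5,  28. ]), 61.6, 4357) handle (array([ 460.2, -357. ]), array([119.1,  27.9]), 61.5, 1919) 0.016574026387987773 -0.00030791684712705436
```

View pics/w1.png

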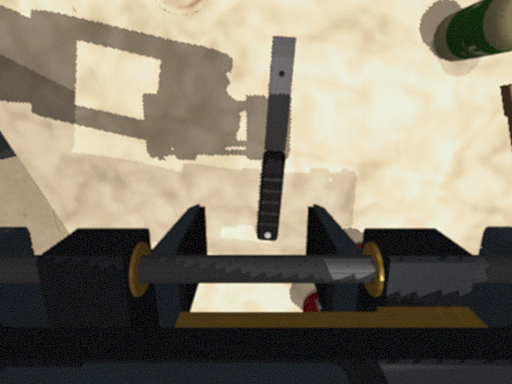

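The wrist view shows the bar's handle at about (268,195) with the nose at the top, and the bar fit is 248.5 x 28 mm. Moving down to grasp it.

Request:
step_arm(plan=[[4,-15,-25,0,0,-2,60],[4,-14.5,-30,0,0,-2.2,60],[0,0,-35,0,0,0,60],[0,0,-35,0,0,0,60],[0,0,-30,0,0,0,60],[0,0,-25,0,0,0,60],[0,0,-15,0,0,0,60],[0,0,0,0,0,0,60]])

```text
time: 2.82
ee_pos: [0.4655, -0.3309, 0.0375]
eef_rot: [-2.686, -1.613, 0.005]
wrist_force: [-0.2, 1.4, -0.8]
gripper_width: 0.657
grasp_force: 0.0
```

Request:
step_arm(plan=[[3,-6,0,0,0,0,60],[0,0,0,0,0,0,60],[0,0,0,0,0,0,60]])

```text
time: 3.07
ee_pos: [0.4723, -0.3406, 0.0427]
eef_rot: [2.691, 1.614, 0.002]
wrist_force: [0.5, -0.1, 0.0]
gripper_width: 0.659
grasp_force: 0.0
```

Request:
step_arm(plan=[[-1,0,-9,0,0,0,60],[0,0,-7,0,0,0,60],[0,0,0,0,0,0,60],[0,0,0,0,0,0,20],[0,0,0,0,0,0,20],[0,0,0,0,0,0,20],[0,0,0,0,0,0,20],[0,0,0,0,0,0,20]], squeeze=55)

```text
time: 3.73
ee_pos: [0.4702, -0.3399, 0.0252]
eef_rot: [2.694, 1.616, 0.0]
wrist_force: [0.4, 0.1, -0.8]
gripper_width: 0.326
grasp_force: 0.0
```

Request:
step_arm(plan=[[0,0,0,0,0,0,20],[0,0,0,0,0,0,20],[0,0,0,0,0,0,20],[0,0,5,0,0,0,20],[0,0,10,0,0,0,20],[0,0,10,0,0,0,20]])

```text
time: 4.23
ee_pos: [0.4696, -0.3396, 0.0503]
eef_rot: [-2.693, -1.615, 0.001]
wrist_force: [0.7, -0.1, -2.7]
gripper_width: 0.304
grasp_force: 55.0
```

Request:
step_arm(plan=[[0,0,30,0,0,3,20],[5,20,30,0,0,4,20],[8,30,25,0,0,4,20],[8,32,15,0,0,4,20],[9,34,0,0,0,1.4,20],[9,34,0,0,0,0,20],[9,34,0,0,0,0,20],[9,34,0,0,0,0,20]])

```text
time: 4.9
ee_pos: [0.5271, -0.1203, 0.1513]
eef_rot: [2.435, 1.982, 0.001]
wrist_force: [1.4, 0.2, -2.6]
gripper_width: 0.302
grasp_force: 55.0
```

Request:
step_arm(plan=[[5,22,0,0,0,0,20],[0,10,0,0,0,0,20],[0,0,0,0,0,0,20],[0,0,0,0,0,0,20]])

```text
time: 5.23
ee_pos: [0.5318, -0.0901, 0.1505]
eef_rot: [2.434, 1.984, -0.001]
wrist_force: [1.2, -0.2, -1.7]
gripper_width: 0.307
grasp_force: 55.0
```

Run:
```python
from h import *
J=telemetry.sense();M=R.from_rotvec(J["eef_rot"]).as_matrix()
print(J["time"],J["ee_pos"],"tool y",np.degrees(np.arctan2(M[1,1],M[0,1])),M[2],J["wrist_force"])
C=np.array([.5933,.1993]);a=np.radians(78);E=np.array([[np.cos(a),np.sin(a)],[-np.sin(a),np.cos(a)]])
print("tcp in case",E@(J["ee_pos"][:2]-C))
for n in("wrist","top","scene"):
    ci=viewer.camera_info(n);p,d=viewer.capture(n);W=world(ci,d);q=(W[...,:2]-C)@E.T
    Z=W[...,2]
    cv2.imwrite(f"pics/{n}2.png",p);np.savez(n+"2.npz",p=p,d=d)
    blade=(q[...,0]>-.24)&(q[...,0]<-.117)&(abs(q[...,1])<.035)&(Z>.09)&(Z<.16)
    if blade.sum()<20: print(n,"no");continue
    x,y,z=q[blade][:,0],q[blade][:,1],Z[blade]
    print(n,blade.sum(),"nose x",np.percentile(x,99),"line y=",np.polyfit(x+.13,y,1),"z=",np.polyfit(x+.13,z,1))
    r=(q[...,0]>-.112)&(q[...,0]<-.092)&(abs(q[...,1])<.05);l=(q[...,0]>-.08)&(q[...,0]<-.06)&(abs(q[...,1])<.09)
    print("  rail z",np.nanmedian(Z[r]),"lid top z",np.nanmedian(Z[l]))
```

```text
5.2333 [ 0.53180126 -0.09014515  0.15046971] tool y -11.626605523910795 [-8.84899159e-04  4.81267575e-04 -9.99999493e-01] [ 1.18389338 -0.17041063 -1.66386169]
tcp in case [-2.95906387e-01 -2.41848349e-05]
wrist 6991 nose x -0.17247238035776305 line y= [0.00214185 0.00134898] z= [-0.0021592   0.12958312]
  rail z nan lid top z nan
top 265 nose x -0.1284955338125392 line y= [-0.00089458  0.00130594] z= [-0.01800554  0.1292758 ]
  rail z 0.10343132181558334 lid top z 0.12150035042917318
scene no
  return np.nanmean(a, axis, out=out, keepdims=keepdims)
```

View pics/wrist2.png

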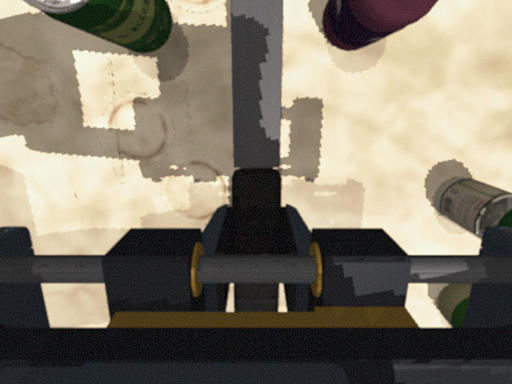

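The blade runs between the can and the bottle, lined up with the case axis. Its underside is about 0.1245 m up and the nose is at case x of about -0.128. Next I'll move it over the rail and lower to contact.

Request:
step_arm(plan=[[2,9.5,0,0,0,0,20],[2,9.5,0,0,0,0,20],[2,8.5,0,0,0,0,20],[0,0,-6,0,0,0,20],[0,0,-6,0,0,0,20],[0,0,-4,0,0,0,20],[0,0,-1,0,0,0,20],[0,0,0,0,0,0,20]])

```text
time: 6.05
ee_pos: [0.5376, -0.0625, 0.1322]
eef_rot: [-2.436, -1.983, 0.002]
wrist_force: [-1.0, -0.2, -2.3]
gripper_width: 0.304
grasp_force: 55.0
```

Request:
step_arm(plan=[[0,0,-1,0,0,0,20],[0,0,0,0,0,0,20],[0,0,0,0,0,0,20]])

```text
time: 6.3
ee_pos: [0.5381, -0.0625, 0.1321]
eef_rot: [2.436, 1.983, 0.0]
wrist_force: [-0.2, 0.4, -3.3]
gripper_width: 0.304
grasp_force: 55.0
```

Request:
step_arm(plan=[[0,0,-1,0,0,0,20],[0,0,0,0,0,0,20],[0,0,0,0,0,0,20]])

```text
time: 6.55
ee_pos: [0.538, -0.0624, 0.131]
eef_rot: [2.436, 1.984, 0.0]
wrist_force: [-0.1, -0.5, -3.0]
gripper_width: 0.3
grasp_force: 55.0
```

Request:
step_arm(plan=[[0,0,-1,0,0,0,20],[0,0,0,0,0,0,20],[0,0,0,0,0,0,20]])

```text
time: 6.8
ee_pos: [0.538, -0.0623, 0.1299]
eef_rot: [-2.436, -1.984, 0.0]
wrist_force: [-0.7, -0.4, -2.3]
gripper_width: 0.304
grasp_force: 55.0
```

Request:
step_arm(plan=[[0,0,-1,0,0,0,20],[0,0,0,0,0,0,20],[0,0,0,0,0,0,20]])

```text
time: 7.05
ee_pos: [0.5381, -0.0624, 0.1291]
eef_rot: [2.436, 1.983, 0.0]
wrist_force: [-0.6, 0.1, -1.2]
gripper_width: 0.302
grasp_force: 55.0
```

Request:
step_arm(plan=[[1,5,0,0,0,0,20],[1,5,0,0,0,0,20],[1,5,0,0,0,0,20],[1,4.5,0,0,0,0,20],[0,0,0,0,0,0,20],[0,0,0,0,0,0,20]])

```text
time: 7.55
ee_pos: [0.5422, -0.0422, 0.129]
eef_rot: [-2.435, -1.984, -0.001]
wrist_force: [-0.4, 0.0, -1.2]
gripper_width: 0.304
grasp_force: 55.0
```

Request:
step_arm(plan=[[0.5,3,0,0,0,0,20],[0,0,0,0,0,0,20],[0,0,0,0,0,0,20]])

```text
time: 7.8
ee_pos: [0.5426, -0.0396, 0.129]
eef_rot: [-2.436, -1.984, -0.001]
wrist_force: [1.5, 0.2, -1.9]
gripper_width: 0.301
grasp_force: 55.0
```

Run:
```python
from h import *
J=telemetry.sense();C=np.array([.5933,.1993]);a=np.radians(78);E=np.array([[np.cos(a),np.sin(a)],[-np.sin(a),np.cos(a)]])
print("tcp in case",E@(J["ee_pos"][:2]-C),J["wrist_force"])
p,d=viewer.capture("scene");cv2.imwrite("pics/s3.png",cv2.resize(p[110:240,140:300],None,fx=5,fy=4.5,interpolation=cv2.INTER_CUBIC))
W=world(viewer.camera_info("top"),viewer.capture("top")[1]);q=(W[...,:2]-C)@E.T;Z=W[...,2]
b=(q[...,0]>-.19)&(q[...,0]<-.088)&(abs(q[...,1])<.01)&(Z>.1)&(Z<.13)
print(b.sum(),"z",np.polyfit(q[b][:,0]+.115,Z[b],1))
```

```text
tcp in case [-2.44238711e-01 -6.94464765e-05] [ 1.46209545  0.22487625 -1.89897431]
168 z [-0.0036535   0.10944857]
```

View pics/s3.png

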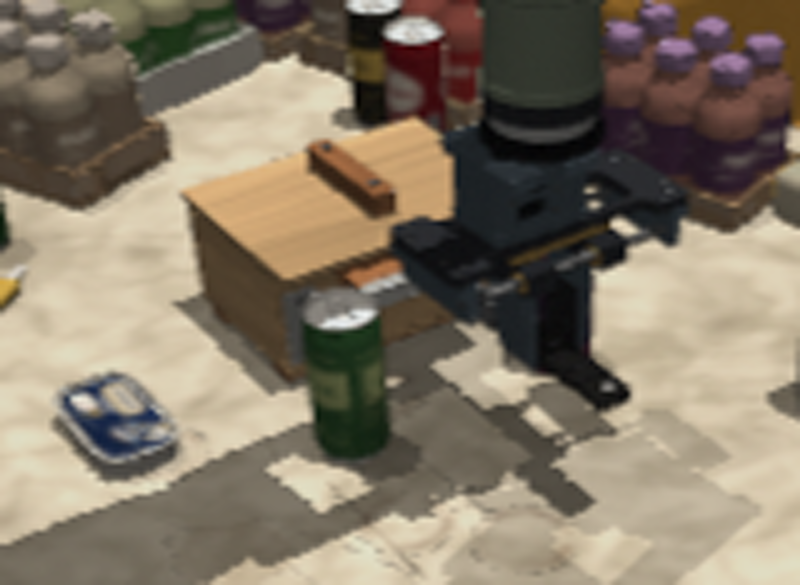

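The bar's underside sits on the rail at 0.1044, the nose is about 11 mm under the lid edge, and the can is clear of the gripper. Now levering about the rail edge.

Request:
step_arm(plan=[[-0.2,-0.8,-5.6,2.45,-0.52,0,20],[-0.2,-0.8,-5.7,2.45,-0.52,0,20],[-0.1,-0.3,-5.7,2.45,-0.52,0,20],[-0.1,-0.3,-5.8,2.45,-0.52,0,20],[0,0,0,0,0,0,20],[0,0,0,0,0,0,20]])

```text
time: 8.4
ee_pos: [0.5417, -0.0424, 0.1063]
eef_rot: [-2.347, -1.909, -0.205]
wrist_force: [-1.4, 1.2, -0.1]
gripper_width: 0.299
grasp_force: 55.0
```

Request:
step_arm(plan=[[0,0.1,-5.7,2.45,-0.52,0,20],[0,0,0,0,0,0,20],[0,0,0,0,0,0,20]])

```text
time: 8.65
ee_pos: [0.5422, -0.042, 0.1009]
eef_rot: [-2.322, -1.891, -0.255]
wrist_force: [1.1, 2.0, -0.4]
gripper_width: 0.303
grasp_force: 55.0
```

Request:
step_arm(plan=[[0,0.1,-5.7,2.45,-0.52,0,20],[0,0,0,0,0,0,20],[0,0,0,0,0,0,20]])

```text
time: 8.9
ee_pos: [0.5424, -0.0416, 0.0955]
eef_rot: [-2.298, -1.871, -0.304]
wrist_force: [-0.6, 2.7, 2.8]
gripper_width: 0.302
grasp_force: 55.0
```

Request:
step_arm(plan=[[0.1,0.6,-5.7,2.45,-0.52,0,20],[0,0,0,0,0,0,20],[0,0,0,0,0,0,20]])

```text
time: 9.15
ee_pos: [0.5425, -0.0412, 0.0899]
eef_rot: [-2.273, -1.85, -0.351]
wrist_force: [0.1, 2.5, 4.4]
gripper_width: 0.3
grasp_force: 55.0
```

Request:
step_arm(plan=[[0.1,0.6,-5.7,2.45,-0.52,0,20],[0,0,0,0,0,0,20],[0,0,0,0,0,0,20]])

```text
time: 9.4
ee_pos: [0.5426, -0.0405, 0.0841]
eef_rot: [-2.247, -1.828, -0.398]
wrist_force: [1.0, 3.1, 3.9]
gripper_width: 0.301
grasp_force: 55.0
```

Request:
step_arm(plan=[[0.2,1.1,-5.7,2.45,-0.52,0,20],[0,0,0,0,0,0,20],[0,0,0,0,0,0,20]])

```text
time: 9.65
ee_pos: [0.5424, -0.04, 0.0778]
eef_rot: [-2.221, -1.807, -0.441]
wrist_force: [-0.0, 0.0, 1.9]
gripper_width: 0.302
grasp_force: 55.0
```

Request:
step_arm(plan=[[0.2,1.1,-5.6,2.45,-0.52,0,20],[0,0,0,0,0,0,20],[0,0,0,0,0,0,20]])

```text
time: 9.9
ee_pos: [0.5422, -0.0398, 0.0714]
eef_rot: [-2.195, -1.786, -0.484]
wrist_force: [-0.7, -5.3, -1.2]
gripper_width: 0.3
grasp_force: 55.0
```

```bash
cat > chk.py <<'E'
from h import *
J=telemetry.sense();C=np.array([.5933,.1993]);a=np.radians(78);E=np.array([[np.cos(a),np.sin(a)],[-np.sin(a),np.cos(a)]])
t=E@(J["ee_pos"][:2]-C);M=R.from_rotvec(J["eef_rot"]).as_matrix();print("tcp case",t,J["ee_pos"][2],"pitch",np.degrees(np.arccos(-M[2,2])),J["wrist_force"])
W=world(viewer.camera_info("top"),viewer.capture("top")[1]);q=(W[...,:2]-C)@E.T;Z=W[...,2]
b=(q[...,0]>-.13)&(q[...,0]<-.088)&(abs(q[...,1])<.01)&(Z>.09)&(Z<.14)
print("bar",b.sum(),"top z at edge,slope",np.polyfit(q[b][:,0]+.115,Z[b],1))
l=(q[...,0]>-.083)&(q[...,0]<.068)&(abs(q[...,1])>.02)&(abs(q[...,1])<.095)&(Z>.11)&(Z<.15)
print("lid slope, z at front edge",np.polyfit(q[l][:,0]+.086,Z[l],1),l.sum())
E
python3 chk.py
```

```text
tcp case [-0.2444596   0.00024742] 0.0714390678157436 pitch 24.813785980395362 [-0.74916571 -5.28160565 -1.19815115]
bar 75 top z at edge,slope [0.44633212 0.1091809 ]
lid slope, z at front edge [-0.0622951   0.13101965] 1994
```

Request:
step_arm(plan=[[0.1,0.7,-5.6,2.45,-0.52,0,20],[0,0,0,0,0,0,20],[0,0,0,0,0,0,20]])

```text
time: 10.2
ee_pos: [0.5419, -0.0379, 0.066]
eef_rot: [-2.165, -1.762, -0.529]
wrist_force: [0.1, -2.6, -1.9]
gripper_width: 0.304
grasp_force: 55.0
```

Request:
step_arm(plan=[[0.1,0.8,-5.5,2.45,-0.52,0,20],[0,0,0,0,0,0,20],[0,0,0,0,0,0,20]])

```text
time: 10.45
ee_pos: [0.5429, -0.0369, 0.0613]
eef_rot: [-2.138, -1.74, -0.575]
wrist_force: [0.5, 0.6, -1.4]
gripper_width: 0.305
grasp_force: 55.0
```

```bash
python3 chk.py
```

```text
tcp case [-2.41503337e-01  1.52529319e-04] 0.061250927484191836 pitch 29.971858857684456 [ 0.49975741  0.59073285 -1.39548356]
bar 78 top z at edge,slope [0.4820354  0.11051454]
lid slope, z at front edge [-0.11095771  0.13869628] 1971
```

The lid has snapped loose, with its front edge up about 17 mm. I'll ease the lever back a little and pull the bar straight out.

Request:
step_arm(plan=[[-0.2,-1,5.5,-2.45,0.52,0,20],[-0.2,-1,5.6,-2.45,0.52,0,20],[-0.2,-1,5.6,-2.45,0.52,0,20],[-0.2,-1,5.6,-2.45,0.52,0,20],[-3,-14,0,0,0,0,20],[-4,-19,1,0,0,0,20],[-4,-20,2,0,0,0,20],[-4,-20,3,0,0,0,20]])

```text
time: 11.17
ee_pos: [0.5259, -0.1139, 0.0892]
eef_rot: [-2.244, -1.83, -0.395]
wrist_force: [0.1, -0.3, -2.7]
gripper_width: 0.299
grasp_force: 55.0
```

Request:
step_arm(plan=[[-4,-20,10,-2.5,0.5,0,20],[-2,-10,10,-5,1,0,20],[0,0,10,-5.5,1.2,0,20],[0,0,10,-6.6,1.4,0,20],[0,0,0,0,0,0,20],[0,0,0,0,0,0,20]])

```text
time: 11.67
ee_pos: [0.521, -0.1422, 0.1298]
eef_rot: [2.432, 1.988, 0.003]
wrist_force: [-0.6, 0.4, -3.3]
gripper_width: 0.302
grasp_force: 55.0
```

```bash
python3 chk.py
python3 - <<'E'
from h import *
J=telemetry.sense();print(J["ee_pos"],J["time"]);M=R.from_rotvec(J["eef_rot"]).as_matrix();print(M.round(3))
W=world(viewer.camera_info("top"),viewer.capture("top")[1]);C=np.array([.5933,.1993]);a=np.radians(78);E=np.array([[np.cos(a),np.sin(a)],[-np.sin(a),np.cos(a)]])
q=(W[...,:2]-C)@E.T;Z=W[...,2];c=q-E@(J["ee_pos"][:2]-C)
b=(c[...,0]>.05)&(c[...,0]<.165)&(abs(c[...,1])<.04)&(Z>J["ee_pos"][2]-.06)&(Z<J["ee_pos"][2]+.03)
print(b.sum(),"nose",c[b][:,0].max(),"yfit",np.polyfit(c[b][:,0],c[b][:,1],1),"ztop slope,at nose",np.polyfit(c[b][:,0]-.170,Z[b],1))
E
```

```text
tcp case [-3.49074904e-01 -2.71517504e-04] 0.12978527788112337 pitch 0.10320891235690256 [-0.63798383  0.37971742 -3.30373587]
bar 48 top z at edge,slope [0.03375774 0.10433015]
lid slope, z at front edge [-0.10816513  0.13857114] 1972
[ 0.52041094 -0.14294211  0.12901954] 11.7167
[[ 0.201  0.98   0.   ]
 [ 0.98  -0.201  0.001]
 [ 0.001 -0.    -1.   ]]
261 nose 0.16475155016141715 yfit [0.00961904 0.00106288] ztop slope,at nose [-0.00361528  0.10845466]
```

Request:
step_arm(plan=[[-15,-25,0,0,0,0,20],[-30,-20,0,0,0,0,20],[-35,-20,0,0,0,0,20],[-35,-20,-10,0,0,0,20],[-35,-20,-10,0,0,0,20],[-34,-6,-20,0,0,0,20],[0,0,-25,0,0,0,20],[0,0,-20,0,0,0,20]])

```text
time: 12.43
ee_pos: [0.3335, -0.2553, 0.0428]
eef_rot: [-2.44, -1.976, -0.001]
wrist_force: [0.2, -0.1, -2.7]
gripper_width: 0.297
grasp_force: 55.0
```

Request:
step_arm(plan=[[0,0,-10,0,0,0,20],[0,0,-5,0,0,0,20],[0,0,0,0,0,0,20],[0,0,0,0,0,0,20]])

```text
time: 12.77
ee_pos: [0.3368, -0.2553, 0.0292]
eef_rot: [2.437, 1.983, 0.002]
wrist_force: [1.0, -0.1, -2.5]
gripper_width: 0.302
grasp_force: 55.0
```

Request:
step_arm(plan=[[0,0,-2,0,0,0,20],[0,0,-1,0,0,0,20],[0,0,0,0,0,0,20],[0,0,0,0,0,0,20]])

```text
time: 13.1
ee_pos: [0.3372, -0.255, 0.0266]
eef_rot: [2.434, 1.983, 0.002]
wrist_force: [1.1, -0.1, -2.6]
gripper_width: 0.302
grasp_force: 55.0
```

Request:
step_arm(plan=[[0,0,-1,0,0,0,20],[0,0,0,0,0,0,20],[0,0,0,0,0,0,60],[0,0,0,0,0,0,60],[0,0,0,0,0,0,60],[0,0,0,0,0,0,60],[0,0,10,0,0,0,60],[0,0,30,0,0,0,60]])

```text
time: 13.77
ee_pos: [0.3348, -0.2532, 0.0631]
eef_rot: [-2.43, -1.979, 0.001]
wrist_force: [1.2, -0.3, 0.1]
gripper_width: 0.658
grasp_force: 0.0
```

Request:
step_arm(plan=[[0,0,35,0,0,0,60],[0,0,38,0,0,0,60],[0,10,38,0,0,0,60],[10,15,36,0,0,0,60],[18,30,20,0,0,0,60],[18,32,18,0,0,0,60],[18,32,0,0,0,0,60],[18,32,0,0,0,0,60]])

```text
time: 14.43
ee_pos: [0.42, -0.1026, 0.2519]
eef_rot: [2.433, 1.981, 0.005]
wrist_force: [1.1, -0.6, 0.6]
gripper_width: 0.659
grasp_force: 0.0
```

Request:
step_arm(plan=[[18,32,0,0,0,0,60],[18,32,0,0,0,0,60],[18,32,0,0,0,0,60],[18,32,0,0,0,0,60],[18,32,0,0,0,0,60],[18,32,0,0,0,0,60],[18,32,0,0,0,0,60],[18,30,0,0,0,0,60]])

```text
time: 15.1
ee_pos: [0.5633, 0.1521, 0.2501]
eef_rot: [2.435, 1.985, 0.001]
wrist_force: [0.9, 0.3, 0.3]
gripper_width: 0.657
grasp_force: 0.0
```

Request:
step_arm(plan=[[15,25,0,-1,0.2,0,60],[10,15,0,-2.5,0.5,0,60],[5,6,0,-2.6,0.6,0,60],[0,0,0,0,0,0,60],[0,0,0,0,0,0,60]])

```text
time: 15.52
ee_pos: [0.5927, 0.1967, 0.2494]
eef_rot: [2.379, 1.941, -0.131]
wrist_force: [-0.1, -0.1, -0.2]
gripper_width: 0.657
grasp_force: 0.0
```

Run:
```python
from h import *
ci=viewer.camera_info("wrist");J=telemetry.sense();p,d=viewer.capture("wrist");W=world(ci,d);Z=W[...,2]
C=np.array([.5933,.1993]);a=np.radians(78);E=np.array([[np.cos(a),np.sin(a)],[-np.sin(a),np.cos(a)]]);q=(W[...,:2]-C)@E.T
print(J["time"],J["ee_pos"],E@(J["ee_pos"][:2]-C),R.from_rotvec(J["eef_rot"]).as_matrix().round(3))
m=(abs(q[...,0])<.07)&(abs(q[...,1])<.03)&(Z>.142)&(Z<.17)
if m.sum()>30: print("grip",rect(q,m),np.polyfit(q[m][:,0],Z[m],1))
pt,dt=viewer.capture("top");W=world(viewer.camera_info("top"),dt);Z=W[...,2];cv2.imwrite("pics/t4.png",pt)
m=(abs(W[...,0]-.345)<.06)&(abs(W[...,1]+.21)<.15)&(Z>.0025)&(Z<.03);print("bar",rect(W,m),np.nanmax(Z[m]))
cv2.imwrite("pics/w4.png",p)
```

```text
15.5167 [0.59268642 0.19667621 0.24935257] [-2.69402385e-03  5.46597782e-05] [[ 0.199  0.98  -0.023]
 [ 0.974 -0.201 -0.106]
 [-0.109 -0.001 -0.994]]
grip (array([ 2.2, -0.8]), array([19.4, 97.9]), 89.9, 2754) [-0.11045636  0.15220919]
bar (array([ 345.1, -210.2]), array([299.2, 119.7]), 89.9, 1247) 0.02813492288316377
```

View pics/w4.png

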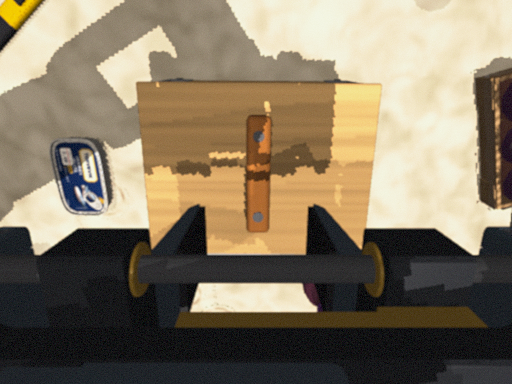

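The grip is centred between the open fingers, with its top at z of about 0.152 and a slope of 0.11 matching the tool's tilt. Moving down to grip it.

Request:
step_arm(plan=[[1,4,-25,0,0,0,60],[0,0,-30,0,0,0,60],[0,0,-25,0,0,0,60],[0,0,-10,0,0,0,60],[0,0,-5,0,0,0,60],[0,0,0,0,0,0,60],[0,0,0,0,0,0,15],[0,0,0,0,0,0,15]], squeeze=40)

```text
time: 16.28
ee_pos: [0.5949, 0.2002, 0.1572]
eef_rot: [2.38, 1.938, -0.124]
wrist_force: [0.6, -0.2, 0.3]
gripper_width: 0.542
grasp_force: 0.0
```

Request:
step_arm(plan=[[0,0,0,0,0,0,15],[0,0,0,0,0,0,15],[0,0,0,0,0,0,15],[0,0,0,0,0,0,15],[0,0,0,0,0,0,15],[0,0,0,0,0,0,15],[0,0,0,0,0,0,15]])

```text
time: 16.87
ee_pos: [0.5943, 0.2001, 0.1556]
eef_rot: [2.381, 1.938, -0.128]
wrist_force: [1.3, 0.0, 2.4]
gripper_width: 0.214
grasp_force: 40.0
```

Request:
step_arm(plan=[[0,0,4,0,0,0,15],[0,0,6,0,0,0,15],[0,0,8,0,0,0,15],[0,0,12,0,0,0,15],[0,0,15,0,0,0,15],[0,0,20,0,0,0,15],[0,0,20,0,0,0,15],[0,0,15,0,0,0,15]])

```text
time: 17.53
ee_pos: [0.5941, 0.2003, 0.2574]
eef_rot: [2.38, 1.939, -0.127]
wrist_force: [0.3, 1.1, -2.9]
gripper_width: 0.22
grasp_force: 40.0
```

Request:
step_arm(plan=[[0,0,10,2,-0.4,0,15],[0,0,0,2.1,-0.5,0,15],[0,0,0,2,-0.4,0,15],[0,0,0,0,0,0,15],[0,0,0,0,0,0,15]])

```text
time: 17.95
ee_pos: [0.5937, 0.1996, 0.2656]
eef_rot: [2.435, 1.983, 0.0]
wrist_force: [0.4, -0.8, -3.2]
gripper_width: 0.217
grasp_force: 40.0
```

```bash
cat > lid.py <<'E'
from h import *
J=telemetry.sense();M=R.from_rotvec(J["eef_rot"]).as_matrix();print(J["time"],J["ee_pos"],M[2].round(3),J["wrist_force"])
pt,dt=viewer.capture("top");W=world(viewer.camera_info("top"),dt);t=J["ee_pos"]
a=np.radians(78);E=np.array([[np.cos(a),np.sin(a)],[-np.sin(a),np.cos(a)]]);q=(W[...,:2]-t[:2])@E.T;Z=W[...,2]
m=(abs(q[...,0])<.1)&(abs(q[...,1])<.11)&(abs(Z-t[2]+.026)<.015)
A=np.c_[q[m],np.ones(m.sum())];r=None
k=np.ones(len(A),bool)
for _ in range(4):
    r=np.linalg.lstsq(A[k],Z[m][k],rcond=None)[0];k=abs(A@r-Z[m])<.004
print("lid top: slope x,y, z at tcp",r.round(4),k.sum(),"offset",r[2]-t[2])
E
python3 lid.py
```

```text
17.95 [0.59366597 0.19962657 0.26564328] [-0.001  0.001 -1.   ] [ 0.35112379 -0.80381    -3.15620469]
lid top: slope x,y, z at tcp [-2.00e-04 -5.10e-03  2.39e-01] 450 offset -0.02668560751262572
```

Request:
step_arm(plan=[[-2,-15,0,0,0,0,15],[-4,-28,0,0,0,0,15],[-5,-35,0,0,0,0,15],[-5,-35,0,0,0,0,15],[-5,-35,0,0,0,0,15],[-5,-35,0,0,0,0,15],[-5,-35,0,0,0,0,15],[-5,-35,0,0,0,0,15]])

```text
time: 18.67
ee_pos: [0.5571, -0.0548, 0.2652]
eef_rot: [2.434, 1.985, -0.001]
wrist_force: [0.6, -0.1, -3.6]
gripper_width: 0.212
grasp_force: 40.0
```

Request:
step_arm(plan=[[-5,-35,0,0,0,0,15],[-4,-35,0,0,0,0,15],[-3,-27,0,0,0,0,15],[-1,-15,0,0,0,0,15],[0,0,-20,0,0,0,15],[0,0,-30,0,0,0,15],[0,0,-30,0,0,0,15],[0,0,-30,0,0,0,15]])

```text
time: 19.33
ee_pos: [0.5446, -0.1655, 0.1543]
eef_rot: [2.435, 1.983, 0.001]
wrist_force: [0.9, 0.7, -3.0]
gripper_width: 0.218
grasp_force: 40.0
```

Request:
step_arm(plan=[[0,0,-30,0,0,0,15],[0,0,-25,0,0,0,15],[0,0,-18,0,0,0,15],[0,0,-10,0,0,0,15],[0,0,-7,0,0,0,15],[0,0,0,0,0,0,15],[0,0,0,0,0,0,15]])

```text
time: 19.92
ee_pos: [0.5455, -0.1652, 0.0659]
eef_rot: [2.434, 1.983, 0.002]
wrist_force: [0.2, -0.6, -2.6]
gripper_width: 0.215
grasp_force: 40.0
```

```bash
python3 lid.py
```

```text
19.9167 [ 0.54552694 -0.16519816  0.06593467] [-0.     0.002 -1.   ] [ 0.22893782 -0.6037608  -2.64134469]
lid top: slope x,y, z at tcp [-0.0128 -0.0008  0.0405] 383 offset -0.025418176790440193
```

Request:
step_arm(plan=[[0,0,-4,0,0,0,15],[0,0,-3,0,0,0,15],[0,0,-2,0,0,0,15],[0,0,0,0,0,0,15],[0,0,0,0,0,0,15]])

```text
time: 20.38
ee_pos: [0.5448, -0.1649, 0.0562]
eef_rot: [2.435, 1.984, 0.001]
wrist_force: [-0.5, 1.7, -2.7]
gripper_width: 0.217
grasp_force: 40.0
```

Request:
step_arm(plan=[[0,0,-1,0,0,0,15],[0,0,-1,0,0,0,15],[0,0,0,0,0,0,15],[0,0,0,0,0,0,15]])

```text
time: 20.72
ee_pos: [0.5449, -0.1649, 0.0542]
eef_rot: [2.435, 1.984, 0.001]
wrist_force: [0.1, 0.2, -2.8]
gripper_width: 0.216
grasp_force: 40.0
```

Request:
step_arm(plan=[[0,0,-1,0,0,0,15],[0,0,0,0,0,0,15],[0,0,0,0,0,0,15]])

```text
time: 20.97
ee_pos: [0.5449, -0.1649, 0.0532]
eef_rot: [2.435, 1.984, 0.001]
wrist_force: [-0.4, 0.1, -2.2]
gripper_width: 0.218
grasp_force: 40.0
```

Request:
step_arm(plan=[[0,0,-1,0,0,0,15],[0,0,0,0,0,0,15],[0,0,0,0,0,0,15]])

```text
time: 21.22
ee_pos: [0.5451, -0.165, 0.0528]
eef_rot: [2.435, 1.983, 0.002]
wrist_force: [-1.6, 0.1, 2.5]
gripper_width: 0.219
grasp_force: 40.0
```

Request:
step_arm(plan=[[0,0,-0.5,0,0,0,15],[0,0,0,0,0,0,15],[0,0,0,0,0,0,15]])

```text
time: 21.47
ee_pos: [0.5451, -0.165, 0.0528]
eef_rot: [2.435, 1.983, 0.002]
wrist_force: [-1.3, 0.1, 5.5]
gripper_width: 0.22
grasp_force: 40.0
```

The lid is resting on the table. Releasing it and backing off.

Request:
step_arm(plan=[[0,0,0,0,0,0,60],[0,0,0,0,0,0,60],[0,0,0,0,0,0,60],[0,0,0,0,0,0,60],[0,0,0,0,0,0,60],[0,0,10,0,0,0,60],[0,0,25,0,0,0,60],[0,0,35,0,0,0,60]])

```text
time: 22.13
ee_pos: [0.5431, -0.1644, 0.1206]
eef_rot: [-2.432, -1.981, 0.004]
wrist_force: [1.3, -0.6, 0.4]
gripper_width: 0.654
grasp_force: 0.0
```

Request:
step_arm(plan=[[0,0,35,0,0,0,60],[0,0,35,0,0,0,60],[0,0,35,0,0,0,60],[-20,30,10,0,0,0,60],[-20,30,0,0,0,0,60],[-20,30,0,0,0,0,60],[-20,30,0,0,0,0,60],[-20,30,0,0,0,0,60]])

```text
time: 22.8
ee_pos: [0.4437, -0.0138, 0.2376]
eef_rot: [2.435, 1.982, 0.003]
wrist_force: [-0.6, 0.4, 0.4]
gripper_width: 0.656
grasp_force: 0.0
```

Run:
```python
from h import *
p,d=viewer.capture("top");W=world(viewer.camera_info("top"),d);Z=W[...,2];cv2.imwrite("pics/t5.png",p)
q=W[...,:2]-np.array([.545,-.165])
m=(abs(q)<.13).all(-1)&(Z>.018)&(Z<.034);print("lid",rect(W,m),np.polyfit(q[m][:,0],Z[m],1),np.polyfit(q[m][:,1],Z[m],1))
m=(abs(W[...,0]-.345)<.05)&(abs(W[...,1]+.21)<.14)&(Z>.0025)&(Z<.03)
n,l,s,c=cv2.connectedComponentsWithStats(m.astype(np.uint8));m=l==1+s[1:,4].argmax();print("bar",rect(W,m),np.nanmax(Z[m]))
```

```text
lid (array([ 543.5, -167.1]), array([157.7, 206.4]), 78.4, 1771) [0.00108792 0.0265996 ] [-0.00169865  0.02657539]
bar (array([ 342.2, -236.2]), array([226.9,  84.3]), 69.1, 604) 0.02457489331183149
```

View pics/t5.png

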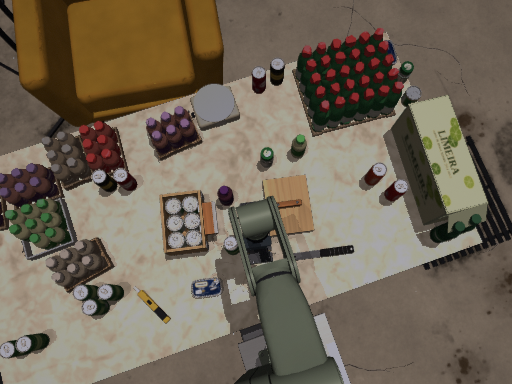

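The top view shows the lid flat on the table at (288,205), grip up. The bar lies flat and clear of it at (325,252), and all the bystanders are in place. Handing in.

```bash
python3 -c "
from plant import order
print(order.hand_in())"
```

```text
the job is handed in; nothing more can be done
None
```

I levered the lid loose with the pry bar and set it flat on the table, grip up and clear of the case, with the bar lying flat nearby. All bystanders looked in place in the last picture, and I handed the job in at about 23 s; no verdict was returned.

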